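# Widen the extending counter rack by one hole and stand the pot in it

## Robot

A 6-joint arm with a two-finger parallel gripper is mounted at the origin on a cart in front of the work surface, level with it; the furniture and walls round the work are solid. World frame = base frame: x ahead of the robot, y to its left, z up, the work surface at z = 0. Lengths are in mm, angles in rad, forces in N, time in s.
With the tool pointing down it reaches from about 325 to 900 mm from the base axis. Payload 6.1 kg.
Tool frame: the origin (TCP) lies on the centre line of the jaws, within the pads' length; the fingertips stand 22 mm ahead of it and the grasp point (between the pads) lies 3 mm ahead of it; z points along the fingers, y is the direction in which the jaws open and shut (so a half turn about z gives the same grasp; the last joint's range is limited). The gripper opens to 85 mm and grips with 20 to 120 N. Pads are 22 mm wide; open, the fingers measure 114 mm over their backs; the gripper's body (76 mm by 85 mm) begins 54 mm behind the grasp point. The pads swing forward as they close: fully open they stand 13 mm farther back than shut.
Start: joints at [1.002, 0.22, 1.526, -0, 1.395, -0.126], TCP at [267.792, 564.715, 253.3] pointing down, gripper open.
Joint ranges: [-2.98, 2.98], [-0.91, 2.08], [0.09, 2.57], [-1.24, 4.39], [0.2, 2.65], [-2.68, 2.68]. Speed limits (rad/s): [2.57, 2.57, 3.01, 3.14, 3.14, 3.14].

## Interface

Orientations are given as a unit quaternion [x, y, z, w].
In Python, from plant import ctrl gives the robot as it stands.
- The arm moves only by the shell command python3 -m handwheel 'ROWS' [OPENING] [FORCE]. ROWS is a JSON object of lists of equal length, an entry for each row: "translation": the shift along the tool's x, y, z in cm, a list of three; "yaw": the turn about the tool's z in degrees. A call has 1 to 12 rows; each row shifts and turns the commanded pose from where the row before left it, along the tool's axes as they then stand; what a row does not reach is not made up. A row lasts 1/8 s, in which the tool goes at most 62.5 mm and 10.7 degrees, less where a joint would pass 70% of its speed; a pose out of reach is approached as far as the arm can. A call is refused whole if a number of a shift passes 6.25 or a number of a turn 10.7, either way. A call with a gripper value outside its range is refused whole. OPENING is the finger opening in cm, from 0 to 8.54, set as the call begins (- or left out, the last holds). The fingers move at their own pace and stop on an object; FORCE is the grip in N (left out, the last holds). Time passes only in rows, so rows that do not move let the fingers close. It gives the time, the measured TCP pose, the force and the opening at its end, in the units of the state.
- ctrl.read_state(): the state, without advancing time (a new reading comes with each control period).
- ctrl.capture(name): name is "side" or "top" or "wrist"; returns a dict with "color" (480x640x3 uint8, red, green, blue), "z_map" (480x640 float32, mm along the optical axis (not along the pixel's ray), 0 where there is no reading), "K" (3x3 intrinsics, pixels), "R" (3x3) and "t" (3): a world point X has camera coordinates R X + t; the wrist camera has in their place "mount" (4x4, takes a point from camera to tool coordinates, whose origin is the TCP and whose axes are the flange's). Camera axes: x right, y down, z forward; pixel columns grow to the right and rows downward; lengths in mm; the calibration is good to about 2 mm. A picture is of the moment at which its call begins: read the wrist's pose just before it.
- ctrl.close_job(): hands the job in, once; it reports no verdict.
Trained networks look in a picture, given as the dict that the camera call returned (one of the last four; its "shot" number tells which), for a name from the list of things; names that differ only in an ending like _2 or _b are one class to them, and where a whole thing is asked for, a point or a joint stands for the part that bears it (a point fixed in the world has none). Each returns a list of dicts, best first, with "score" (0 to 1); they miss things now and then, are a little off and sometimes report something else, mostly with a low value. They report only what shows in the picture. A call takes as long as a camera call. They do not tell look-alikes from the thing itself.
- ctrl.masks_of(query, picture): "region" (480x640 bool, what is visible of it) and "extent" ([left, top, right, bottom] in pixels, round what is visible of it).
The state is a dict: "time_s": time; "joint_positions": joint angles; "qvel": joint speeds; "joint_efforts": joint torques, N m; "tool_pos": TCP position; "eef_rot": TCP orientation; "ft_force": force on the tool from outside, world axes, zero at the start; "moment": the same for the moment, N m; "grip_width": opening from 0.0 (shut) to 1.0 (fully open).
Only numpy, scipy, OpenCV 4.12 (cv2) and the standard library are available. Lean on these libraries where they do the work, as an engineer would, in place of code of your own. Each camera call takes 0.05 s, during which the arm holds its last target.

## Task

Make room in the extending counter rack for the short gold-lidded pot: press in the spring button on the tube and slide the tube with its end plate outward until the button snaps out through the next hole; feel for the click, and neither crush the tube nor wrench it against the button. Then stand the gold-lidded pot upright on the rack's base, between the cream pot and the sliding end plate, leaving the cream pot and the hair clips about where they are.

Things in the scene. Friction and masses are not known exactly. Their poses are not given: they have to be found in the camera images.
- rack: Extending counter rack, fixed: black base plate 175 (x) x 236 mm (y -166 to +70), top 6 mm over the worktop. Origin on the worktop; x toward the row of pots, y the way the tube slides out, z up. Pots stand along the line x = 45 mm between a fixed end (inner face y = -100, 59 mm high) and the sliding end plate. 67 mm free between tube and pots. Over 80 N of finger force (both together) crushes it.
- button_seat (a point): Fixed point: middle of the button on the plane of the tube's front face, rack (-77, -70, 60) mm; axes as the rack's. The tube is level, square, aluminium, 24 x 24 mm, along the rack's y, its axis 12 mm behind this point (+x) at the same height. When in it reaches y -140 to +16 mm; the end plate is 62 mm from the button.
- button (a joint): Press of the button, m: 0 = out (6 mm proud), 0.006 = flush, 0.008 = under the tube's wall. Domed 12 mm steel pin on the fixed inner tube, out through a hole in the tube's front (rack -x) face; spring 1 N at first, 3 N at flush. Pressed flush, a pull on the tube cams it under. Pinching tube and button together with 20 to 30 N a finger presses it and grips the tube at once.
- slider (a joint): Travel of tube and end plate along rack +y, m: 0 = in, stop at 0.064. Stiff: slides with 8 N, about 7 N more at first as the hole's edge cams the button under; stays where left. With the button out in a hole it is locked (about 1 mm play each way). The next hole can be 35 to 57 mm on, so feel for it at 10 to 15 mm/s: at the click the drag drops, then soon jumps. Over 12 N on the button harms it.
- end_plate (a point): Point on the sliding end plate's inner face (toward the pots), over the row line, at the height of the base plate's top; moves with the slider, axes as the rack's. Plate 5 mm thick, its top 57 mm over the worktop. The next hole is the one in the small steel plate screwed on the tube's front face, 1.4 mm proud, between button and post.
- gold_pot: Short black cosmetic pot with a gold lid, round, 53 mm across, 36 mm high, loose on the worktop to the robot's right. Origin at the centre of its underside, z up through the lid.
- cream_pot: Larger round cream-coloured pot with a black lid, 61 mm across, 48 mm high, loose, standing on the rack's base plate beside the fixed end. Origin at the centre of its underside.
- clip_a: Slim white hair sectioning clip, 110 x 15 x 18 mm, loose on the worktop toward the back right; a bystander. Origin at the centre of its underside.
- clip_b: Slim black hair sectioning clip, 110 x 15 x 18 mm, loose near the front edge between rack and gold-lidded pot; a bystander. Origin at the centre of its underside.
Things that resemble listed ones, but are neither listed nor needed, are in the scene too. What is shaped like the gold_pot but green is not meant.

How it is judged (in metres and radians):
On the way:
1. the tube has been slid out and the button has snapped out through the second hole (value of joint slider above 0.031 m and value of joint button below 0.0015 m), for 0.3 s.
At the end, for the whole second after the job is handed in: Button out (within 1.5 mm) through the second hole (tube over 31 mm out); gold pot upright (0.1 rad), at rest on the base plate, between cream pot and end plate: centre within 25 mm of the row line, 24 to 68 mm from the end plate (all of step 1 and z of gold_pot in the frame of rack between 0.003 and 0.01 m and angle between gold_pot's own z axis and vertical below 0.1 rad and x of gold_pot in the frame of rack between 0.02 and 0.07 m and y of gold_pot in the frame of end_plate below -0.024 m and z of gold_pot in the frame of cream_pot below 0.005 m and horizontal distance between gold_pot and end_plate below 0.068 m and linear speed of gold_pot below 0.01 m/s); the robot touches nothing.
It fails at once if the button is wrenched: more than 12 N between button and tube (contact force between button and slider above 12 N).
It fails at once if the rack is crushed: more than 80 N between fingers and rack (contact force between the fingers and rack above 80 N).
It fails at once if the cream pot is tipped, or pushed more than 30 mm (angle between cream_pot's own z axis and vertical above 0.35 rad or distance of cream_pot from where it was at the start of the episode above 0.03 m).
It fails at once if a hair clip is pushed more than 30 mm (distance of any of clip_a, clip_b from where it was at the start of the episode above 0.03 m).
It also fails if it takes over 54 s, if anything falls off the work surface, if the arm or the gripper's body presses on something with over 40 N, if the wrist force passes 120 N, or if a joint passes its speed limit or range.

## Working session

There is one attempt and no reset: what is moved stays moved. The work goes in short steps, Python scripts to look and compute and a shell command to move; the robot and the scene stay as the last step left them, time stands still between calls to the robot, and variables do not carry over. Pictures are saved under pics/ and viewed, and the job is handed in when it is done.

```bash
ls; mkdir -p pics
python3 - <<'E'
from plant import ctrl
import cv2,numpy as np,pickle
print(ctrl.read_state())
for n in ["side","top","wrist"]:
    p=ctrl.capture(n); cv2.imwrite(f"pics/{n}0.png",p["color"][:,:,::-1]); pickle.dump(p,open(f"{n}0.pkl","wb"))
    print(n,{k:(v.tolist() if hasattr(v,'tolist') else v) for k,v in p.items() if k not in("color","z_map")})
    for q in ["rack","gold_pot","cream_pot","clip_a","button","end_plate","slider"]:
        try:
            for m in ctrl.masks_of(q,p)[:4]: print(q,round(m["score"],2),m["extent"])
        except Exception as e: print(q,e)
E
```

```text
pics
{'time_s': 0.0, 'joint_positions': array([ 1.00186896e+00,  2.21244520e-01,  1.52756216e+00, -7.54316534e-07,
        1.39470029e+00, -1.26098948e-01]), 'qvel': array([ 0.00065582,  0.00079965,  0.00122972, -0.0002634 ,  0.00027607,
       -0.0004396 ]), 'joint_efforts': array([-6.51102691e-04, -4.96887589e+01, -3.89406216e+01, -2.21987816e-04,
        1.06517810e-02,  1.86622412e-05]), 'tool_pos': array([267.51982163, 564.25375815, 252.21370928]), 'eef_rot': array([ 2.19609361e-01,  9.75587419e-01, -9.00070492e-04, -3.25622223e-04]), 'ft_force': array([ 0.50903048, -0.72647168, -0.32082114]), 'moment': array([0.01049843, 0.07330009, 0.01358502]), 'grip_width': 1.0013188624868083}
side {'K': [[533.4757187165474, 0.0, 318.1815343772971], [0.0, 533.4757187165474, 232.5256487735065], [0.0, 0.0, 1.0]], 'R': [[0.8968897754425386, -0.4418772407341979, 0.018254720698074715], [-0.28549564702942243, -0.6100144397014995, -0.7391715760788673], [0.3377587396854216, 0.6577437855858446, -0.6732697425915697]], 't': [-568.8879549559099, 149.80416465693457, 1190.6308162570444], 'shot': 1}
gold_p
[... 977 characters left out ...]
3, 253.5, 261.6]
cream_pot 0.37 [161.2, 217.4, 287.7, 323.9]
clip_a 0.76 [298.1, 312.1, 351.5, 336.0]
end_plate 0.67 [180.6, 217.3, 264.7, 312.7]
end_plate 0.31 [159.8, 220.3, 289.3, 319.5]
slider 0.55 [180.9, 220.5, 265.3, 312.6]
wrist {'K': [[373.03252226214494, 0.0, 325.1703941548246], [0.0, 373.03252226214494, 236.1255665288526], [0.0, 0.0, 1.0]], 'mount': [[-0.0006352117358188627, -0.9555079073092183, -0.2949648039607549, 74.38389683302707], [0.9999996032599872, -0.0007911520499438889, 0.0004093388573102074, -0.9926238380256747], [-0.0006244885242436416, -0.29496442691956914, 0.955508030770067, -121.69849021599916], [0.0, 0.0, 0.0, 1.0]], 'shot': 3}
rack 0.87 [86.0, 465.8, 121.7, 479.2]
```

View pics/side0.png

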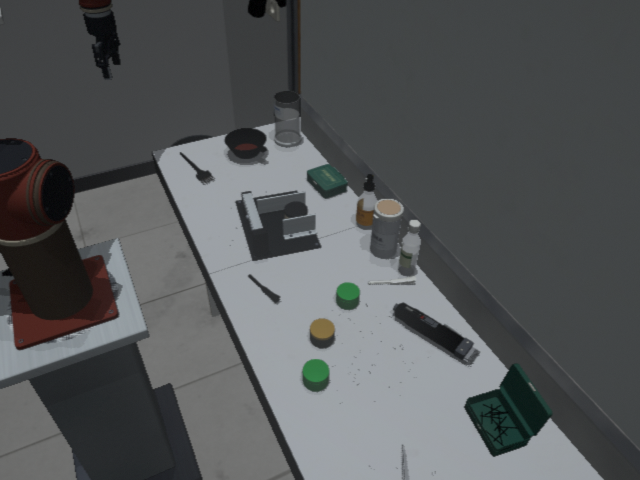

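View pics/top0.png

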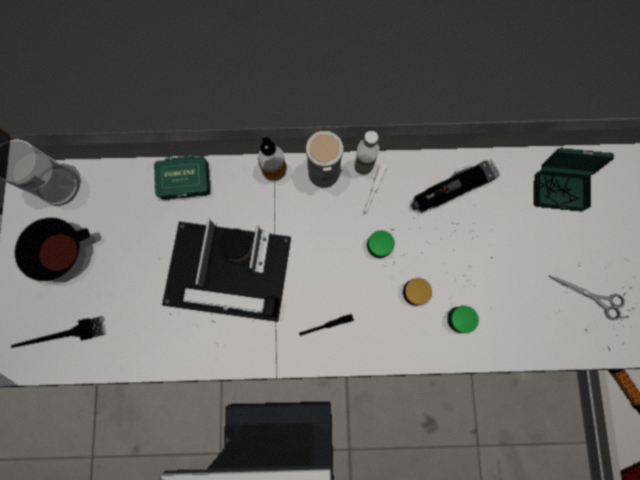

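View pics/wrist0.png

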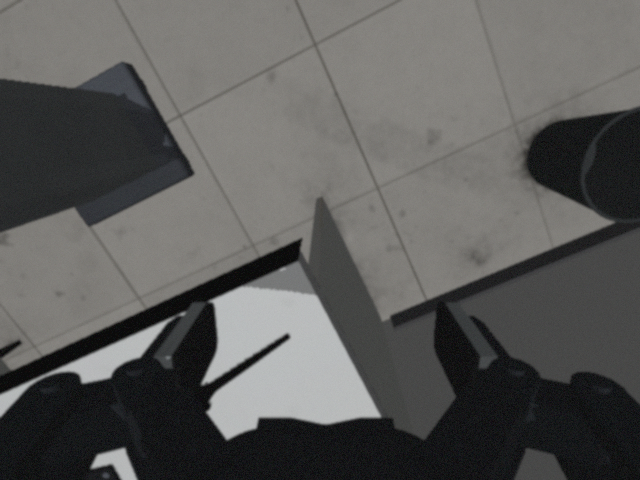

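The side and top views show the black rack at about (228,270) in the top image. The sliding plate is on the left (205,250), the fixed end on the right (260,250), and the tube in front (230,300). The cream pot is at (237,246), and the gold pot at (418,291) sits between two green look-alikes. The wrist view shows only the floor and the counter edge. Next I'll measure positions.

```bash
cat > h.py <<'E'
import numpy as np,cv2,pickle
from scipy.spatial.transform import Rotation as Ro
def cloud(p,pose=None):
    z=p["z_map"].astype(float);K=p["K"];v,u=np.mgrid[:480,:640]
    c=np.stack([(u-K[0,2])/K[0,0]*z,(v-K[1,2])/K[1,1]*z,z],-1)
    if "R" in p: w=(c-p["t"])@np.asarray(p["R"])   # R^T (c-t)
    else:
        M=p["mount"]; t=c@M[:3,:3].T+M[:3,3]
        w=t@Ro.from_quat(pose[1]).as_matrix().T+pose[0]
    w[z==0]=np.nan
    return w
E
python3 - <<'E'
from h import *
for n in ["top","side"]:
    p=pickle.load(open(n+"0.pkl","rb"));w=cloud(p)
    flat=w.reshape(-1,3);
    # worktop check
    if n=="top": print("table",np.nanmedian(w[360,100:300],axis=0),w[270,500])
    hsv=cv2.cvtColor(p["color"],cv2.COLOR_RGB2HSV)
    m=(hsv[...,0]>10)&(hsv[...,0]<25)&(hsv[...,1]>120)&(hsv[...,2]>60)
    nl,lab,st,ce=cv2.connectedComponentsWithStats(m.astype(np.uint8))
    for i in range(1,nl):
        if st[i,4]>100:
            q=w[lab==i];q=q[(q[:,2]>30)&(q[:,2]<42)]
            if len(q): 
                e=cv2.minEnclosingCircle(q[:,:2].astype(np.float32)); print(n,"gold?",ce[i],st[i,4],np.median(q,0),e)
p=pickle.load(open("top0.pkl","rb"));w=cloud(p)
roi=np.zeros((480,640),bool);roi[215:325,155:300]=1
m=roi&(w[...,2]>66)&(w[...,2]<80);q=w[m];print("tube top",len(q),np.nanmin(q,0),np.nanmax(q,0),np.nanmedian(q,0))
r=cv2.minAreaRect(q[:,:2].astype(np.float32));print(r,cv2.boxPoints(r))
g=p["color"].sum(2)
m=roi&(w[...,2]>1)&(w[...,2]<10)&(g<130);m=cv2.morphologyEx(m.astype(np.uint8),cv2.MORPH_OPEN,np.ones((3,3)))>0
q=w[m];r=cv2.minAreaRect(q[:,:2].astype(np.float32));print("base",r,cv2.boxPoints(r),np.median(q[:,2]))
c=cv2.resize(p["color"][210:330,155:305,::-1],None,fx=5,fy=5,interpolation=cv2.INTER_CUBIC);cv2.imwrite("pics/topz.png",np.clip(c*1.8,0,255))
np.set_printoptions(precision=0,suppress=True,linewidth=250)
print(w[222:322:5,165:292:6,2])
E
```

```text
table [ 3.53647665e+02  8.85476398e+01 -1.58435267e-01] [ 513.78652592 -517.26221537    2.50132411]
top gold? [417.6899811  291.24007561] 529 [ 472.99294241 -340.11905723   36.46545969] ((473.1152648925781, -340.7218017578125), 25.304187774658203)
side gold? [364.30456853 217.24873096] 197 [724.51136232 -79.35012986  36.93252735] ((727.8948974609375, -73.6104965209961), 19.65103530883789)
side gold? [321.69009585 328.58466454] 313 [ 472.49725221 -343.50940624   35.64156261] ((473.0660095214844, -342.6313781738281), 23.713577270507812)
tube top 1168 [432.08361531 -67.86024926  66.08517223] [490.11813018 111.31533136  79.98816527] [464.73653635  27.34777299  72.56329928]
((464.57818603515625, 21.685279846191406), (178.22120666503906, 35.72249984741211), 79.95849609375) [[431.4531   -62.945988]
 [466.6284   -69.17462 ]
 [497.70328  106.31654 ]
 [462.52798  112.54518 ]]
base ((528.5773315429688, 35.757789611816406), (232.11618041992188, 170.39157104492188), 80.28321075439453) [[425.0157  -64.25615]
 [592.9628  -93.01453]
 [632.139   135.77173]
 [464.19183 164.5301 ]] 6.488204353789061
[[
[... 1236 characters left out ...]
6.  7.  6.  6.  7.  7.  8.  1. -2.]
 [ 4.  7.  6. 73. 74. 74. 74. 70. 74.  5.  8.  6.  9.  9.  8.  7.  3.  6.  6.  7.  1.  1.]
 [ 7. nan  8. 70. 72. 71. 72. 74. 73. 73. 75. 72. 73. 73. 74.  9.  7. 83. 83.  4.  1.  1.]
 [10.  5.  4.  5.  5. 73. nan 74. 69. 71. 74. 73. 74. 73. 73. 72. 71. 83. 79.  5. -2.  0.]
 [ 3. -2.  4.  4.  8.  7.  6.  7.  6.  5. 67. 72. 72. 73. 73. 73. 73. 85. 83.  8.  0. -1.]
 [ 1. -1. -1.  0. -1.  0. -0.  4.  5.  7.  6.  4.  8.  6.  6.  6. 10. 83. 79.  6.  0. -1.]
 [-2.  2. -0. -0. -1.  1. -2. -2. -2. -0. -1. -1.  1.  2.  4.  5.  7.  8.  9.  1.  2. -0.]][ WARN:0@0.655] global loadsave.cpp:1063 imwrite_ Unsupported depth image for selected encoder is fallbacked to CV_8U.
```

Run:
```python
from h import *
p=pickle.load(open("side0.pkl","rb"))
c=cv2.resize(p["color"][180:265,225:330,::-1],None,fx=7,fy=7,interpolation=cv2.INTER_CUBIC);cv2.imwrite("pics/sidez.png",np.clip(c*1.8,0,255))
```

```text
[ WARN:0@0.474] global loadsave.cpp:1063 imwrite_ Unsupported depth image for selected encoder is fallbacked to CV_8U.
```

View pics/sidez.png

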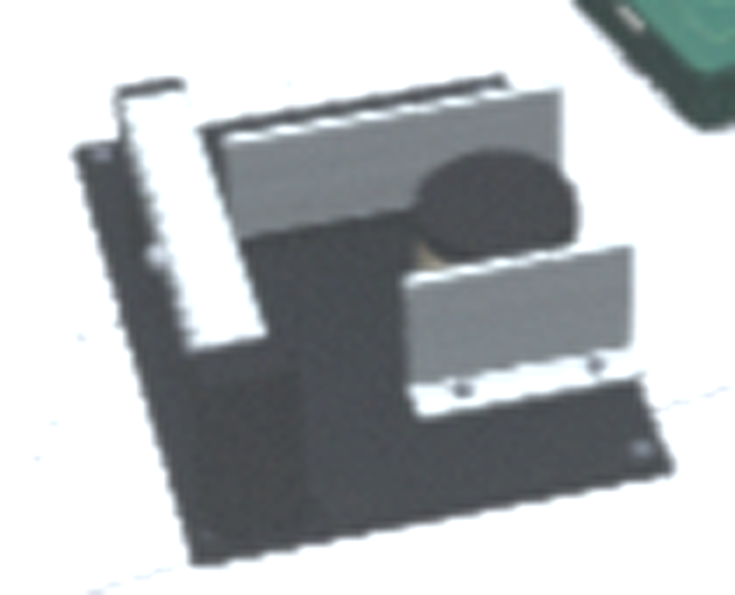

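View pics/topz.png

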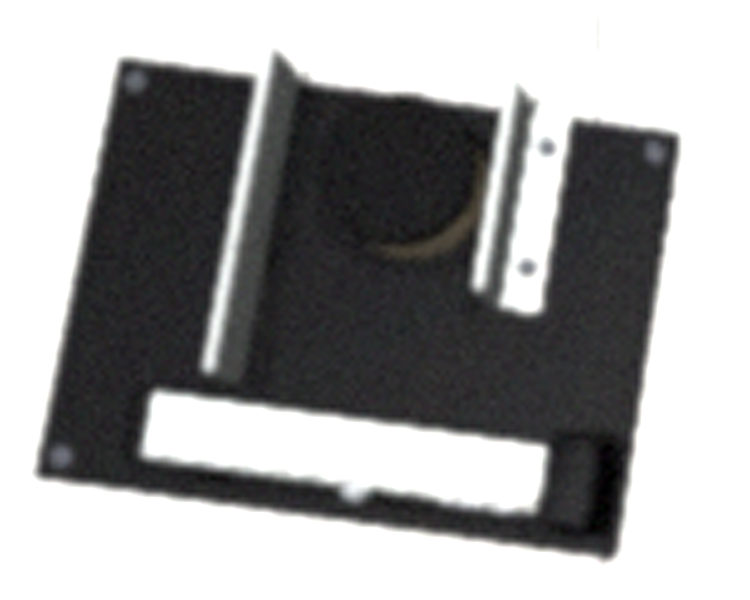

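The zoomed views show the button on the tube's front face, about (352,492) in the top zoom and (155,255) in the side zoom. The post is at the right end. I'll triangulate the button from both views.

Run:
```python
from h import *
np.set_printoptions(precision=1,suppress=True)
def ray(p,u,v,z):
    K=p["K"];d=np.array([(u-K[0,2])/K[0,0],(v-K[1,2])/K[1,1],1])@np.asarray(p["R"])
    o=-np.asarray(p["t"])@np.asarray(p["R"]); return o+d*(z-o[2])/d[2]
T=pickle.load(open("top0.pkl","rb"));S=pickle.load(open("side0.pkl","rb"))
print("btn top",ray(T,155+352/5,210+492/5,61),"side",ray(S,225+155/7,180+255/7,61))
y=-9.8
th=np.radians(y);ex=np.array([np.cos(th),np.sin(th)]);ey=np.array([-np.sin(th),np.cos(th)])
# tube top edges via rays at z=72: zoom corners
for n,(u,v) in dict(bl=(140,457),tl=(148,390),tr=(546,442),br=(542,513)).items():
    print(n,ray(T,155+u/5,210+v/5,72))
for n,(u,v) in dict(tl=(122,60),tr=(679,135),br=(613,555),bl=(38,473)).items():
    print("base",n,ray(T,155+u/5,210+v/5,6))
for n,(u,v) in dict(farL=(115,92),farR=(183,88),nearR=(267,335),nearL=(188,352)).items():
    print("side tube",n,ray(S,225+u/7,180+v/7,72))
for n,(u,v) in dict(a=(75,150),b=(190,563),c=(675,468)).items():
    print("side base",n,ray(S,225+u/7,180+v/7,6))
```

```text
btn top [448.9  26.8  61. ] side [450.2  26.2  61. ]
bl [463.3 103.4  72. ]
tl [488.1 101.2  72. ]
tr [464.6 -47.2  72. ]
br [438.6 -45.6  72. ]
base tl [631.7 134.7   6. ]
base tr [593.5 -94.9   6. ]
base br [424.5 -65.9   6. ]
base bl [463.2 163.    6. ]
side tube farL [465.5 106.2  72. ]
side tube farR [488.9  97.9  72. ]
side tube nearR [466.  -41.5  72. ]
side tube nearL [438.6 -38.2  72. ]
side base a [463.3 159.9   6. ]
side base b [422.7 -69.6   6. ]
side base c [594.7 -98.3   6. ]
```

```bash
python3 -m handwheel '{"translation":[[-4.08,-4.03,0.5],[-4.08,-4.03,0.5],[-4.08,-4.03,0.5],[-4.08,-4.03,0.5],[-4.08,-4.03,0.5],[-4.08,-4.03,0.5],[-4.08,-4.03,0.5],[-4.08,-4.03,0.5],[-4.08,-4.03,0.5],[-4.08,-4.03,0.5]],"yaw":[0,0,0,0,0,0,0,0,0,0]}' && python3 -m handwheel '{"translation":[[0,0,0],[0,0,0],[0,0,0],[0,0,0],[0,0,0],[0,0,0],[0,0,0],[0,0,0]],"yaw":[10.6,10.6,10.6,10.6,10.6,10.6,10.8,0]}'; python3 -m handwheel '{"translation":[[0,0,0],[0,0,0],[0,0,0],[0,0,0],[0,0,0],[0,0,0],[0,0,0],[0,0,0]],"yaw":[10.6,10.6,10.6,10.6,10.6,10.6,10.6,0]}'
cat > shot.py <<'E'
import sys
from plant import ctrl
from h import *
tag=sys.argv[1]; s=ctrl.read_state(); p=ctrl.capture("wrist")
pose=(s["tool_pos"],s["eef_rot"]); p["pose"]=pose
pickle.dump(p,open(tag+".pkl","wb")); cv2.imwrite(f"pics/{tag}.png",np.clip(p["color"][:,:,::-1]*1.6,0,255).astype(np.uint8))
np.set_printoptions(precision=3,suppress=True); print(s["time_s"],s["tool_pos"],Ro.from_quat(s["eef_rot"]).as_matrix()[:,1],s["ft_force"],s["grip_width"],s["joint_positions"])
E
python3 shot.py w1
```

```text
time_s: 2.45
tool_pos: [464.3, 23.9, 203.6]
eef_rot: [0.22, 0.976, 0.0, 0.001]
ft_force: [1.2, 0.5, 0.2]
grip_width: 1.0
time_s: 3.45
tool_pos: [463.8, 25.8, 203.4]
eef_rot: [0.763, 0.646, 0.0, 0.0]
ft_force: [1.0, 0.8, 0.3]
grip_width: 0.999
3.45 [463.834  25.763 203.447] [ 0.986 -0.165  0.   ] [0.95  0.769 0.317] 0.9986377062886017 [-0.115 -0.13   1.985  0.     1.286  0.051]refused, turn out of range in row 7
```

View pics/w1.png

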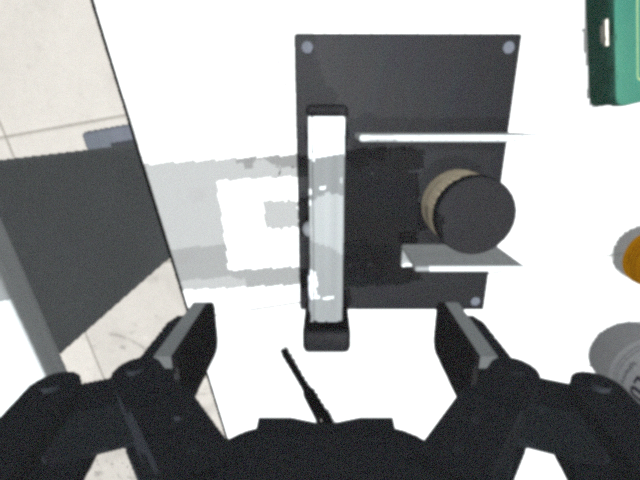

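The wrist view shows the tube running vertically at about x=327 px. The button is at about (307,228), the sliding plate at (440,137), the fixed end at (460,258), and the post at (327,335).

Run:
```python
from h import *
np.set_printoptions(precision=1,suppress=True)
p=pickle.load(open("w1.pkl","rb"));P,q=p["pose"];R=Ro.from_quat(q).as_matrix();M=p["mount"];K=p["K"]
def ray(u,v,z):
    d=R@(M[:3,:3]@np.array([(u-K[0,2])/K[0,0],(v-K[1,2])/K[1,1],1]));o=R@M[:3,3]+P
    return o+d*(z-o[2])/d[2]
th=np.radians(-9.8);ex=np.array([np.cos(th),np.sin(th)]);ey=np.array([-np.sin(th),np.cos(th)])
for n,u,v,z in [("btn",306,228,60),("tube farL",307,116,72),("farR",347,116,72),("nearL",308,322,72),("nearR",345,322,72),("base tl",295,36,6),("tr",520,35,6),("br",484,308,6),("bl",303,308,6)]:
    X=ray(u,v,z);print(n,X,"along ex,ey",X[:2]@ex,X[:2]@ey)
w=cloud(p)
g=w[60:345,290:370];m=(g[...,2]>66)&(g[...,2]<77);t=g[m];print(np.median(t,0));r=cv2.minAreaRect(t[:,:2].astype(np.float32));print(r, r[0]@ex,r[0]@ey)
c=p["color"][80:360,270:540,::-1];c=cv2.resize(c,None,fx=2.1,fy=2.1,interpolation=cv2.INTER_CUBIC);cv2.imwrite("pics/w1z.png",c)
```

```text
btn [450.3  26.7  60. ] along ex,ey 439.17098033552173 102.96784419032093
tube farL [465.7 103.8  72. ] along ex,ey 441.19336364256054 181.59358709960136
farR [491.1  99.6  72. ] along ex,ey 467.0334518660393 181.7243190700472
nearL [439.5 -43.7  72. ] along ex,ey 440.5658067838835 31.71313111119323
nearR [467.4 -48.4  72. ] along ex,ey 468.8446153197415 31.84919560511335
base tl [464.2 164.3   6. ] along ex,ey 429.4812881278879 240.8781405353148
tr [634.7 136.4   6. ] along ex,ey 602.2560000008575 242.45503315041356
br [597.8 -93.8   6. ] along ex,ey 605.0232545442586 9.275570042915621
bl [427.9 -65.3   6. ] along ex,ey 432.73451641653185 8.443206982984494Traceback (most recent call last):
  File "<stdin>", line 10, in <module>
  File "h.py", line 9, in cloud
    w=t@Ro.from_quat(pose[1]).as_matrix().T+pose[0]
                     ~~~~^^^
TypeError: 'NoneType' object is not subscriptable
```

```bash
python3 -m handwheel '{"translation":[[-0.13,0.17,3.5],[0,0,3.5],[0,0,3.0],[0,0,2.5],[0,0,1.5],[0,0,0],[0,0,0]],"yaw":[0,0,0,0,0,0,0]}' 8.5 25; python3 shot.py w2
```

```text
time_s: 4.38
tool_pos: [466.1, 24.1, 64.3]
eef_rot: [0.763, 0.646, 0.001, 0.001]
ft_force: [0.7, 0.1, -0.1]
grip_width: 0.997
4.375 [466.098  24.11   64.293] [ 0.986 -0.165  0.002] [ 0.679  0.083 -0.098] 0.997018583202578 [-0.118  0.076  2.078 -0.     0.986  0.049]
```

View pics/w2.png

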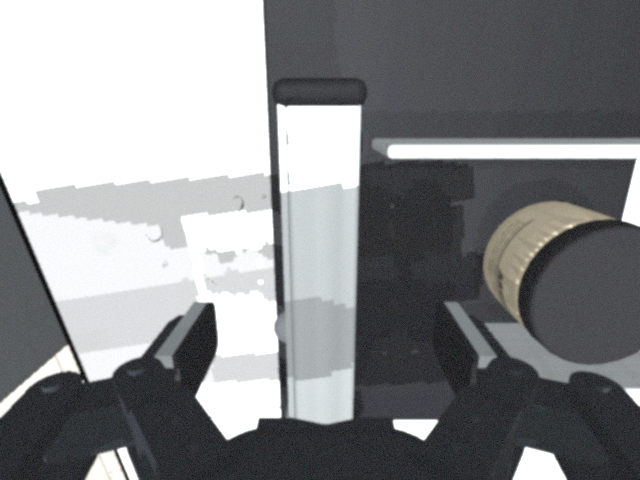

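The wrist view shows the tube between the open fingers (left edge about 280–288, right about 360), and the button at (283,327) level with the pads. I'll check the centring numerically.

Run:
```python
from h import *
np.set_printoptions(precision=1,suppress=True)
p=pickle.load(open("w2.pkl","rb"));P,q=p["pose"];M=p["mount"];K=p["K"]
def ray(u,v,zt):  # tool coords at tool z = zt
    d=M[:3,:3]@np.array([(u-K[0,2])/K[0,0],(v-K[1,2])/K[1,1],1]);o=M[:3,3]
    return o+d*(zt-o[2])/d[2]
for n,u,v,z in [("btn tip",276,327,4),("btn mid",282,327,4),("tubeL far",278,108,-8),("tubeR far",362,108,-8),("tubeL near",288,400,-8),("tubeR near",354,400,-8),("Lmid",284,250,-8),("R mid",359,250,-8)]: print(n,ray(u,v,z))
c=p["color"][90:430,220:460,::-1];cv2.imwrite("pics/w2z.png",cv2.resize(c,None,fx=1.75,fy=1.75,interpolation=cv2.INTER_CUBIC))
w=cloud(p,p["pose"]);t=(w-P)@Ro.from_quat(q).as_matrix()
for v in (150,200,250,300,350): 
    r=t[v,260:380]; k=(r[:,2]<-3)&(r[:,2]>-14); print(v,r[k][:,1].min(),r[k][:,1].max(),np.median(r[k][:,2]))
```

```text
btn tip [ -0.9 -18.2   4. ]
btn mid [ -0.9 -15.9   4. ]
tubeL far [ 77.7 -13.   -8. ]
tubeR far [77.7 11.3 -8. ]
tubeL near [-24.2 -13.1  -8. ]
tubeR near [-24.2  11.2  -8. ]
Lmid [ 34.4 -12.7  -8. ]
R mid [34.4 11.5 -8. ]
150 -12.707394599596489 10.717823194316214 -8.72018658880873
200 -13.014673435424076 10.870493827695299 -8.743894050351905
250 -12.840168281415286 10.884392657613791 -8.683721965940618
300 -12.854692288194917 10.520295794478226 -8.923029340444412
350 -12.864623477086509 10.71289868484955 -8.613906448224117
```

View pics/w2z.png

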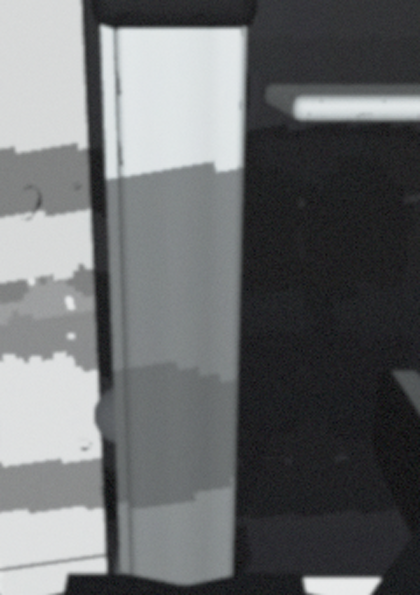

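```bash
python3 -m handwheel '{"translation":[[0,-0.1,0],[0,0,0],[0,0,0],[0,0,0],[0,0,0],[0,0,0]],"yaw":[0,0,0,0,0,0]}' 0 25; python3 -m handwheel '{"translation":[[0,0,0],[0,0,0]],"yaw":[0,0]}'
```

```text
time_s: 5.18
tool_pos: [464.4, 24.4, 63.5]
eef_rot: [0.764, 0.646, 0.0, 0.0]
ft_force: [-2.2, -0.3, 4.1]
grip_width: 0.278
time_s: 5.42
tool_pos: [464.4, 24.3, 63.5]
eef_rot: [0.764, 0.646, 0.0, 0.0]
ft_force: [-1.6, -0.5, 5.1]
grip_width: 0.279
```

```bash
for i in 1; do python3 -m handwheel '{"translation":[[0.15,0,0],[0.15,0,0],[0.15,0,0],[0.15,0,0]],"yaw":[0,0,0,0]}'; done; python3 -m handwheel '{"translation":[[0.15,0,0],[0.15,0,0],[0.15,0,0],[0.15,0,0]],"yaw":[0,0,0,0]}'
```

```text
time_s: 5.92
tool_pos: [465.0, 28.0, 63.5]
eef_rot: [0.763, 0.646, -0.002, 0.001]
ft_force: [-5.2, -13.1, 7.2]
grip_width: 0.274
time_s: 6.42
tool_pos: [466.1, 34.5, 63.6]
eef_rot: [0.764, 0.646, -0.001, 0.001]
ft_force: [-4.7, -10.1, 6.9]
grip_width: 0.274
```

```bash
python3 shot.py w3
python3 - <<'E'
import cv2,numpy as np
a=cv2.imread("pics/w2.png");b=cv2.imread("pics/w3.png")
cv2.imwrite("pics/w23.png",np.hstack([a[60:440,230:630],b[60:440,230:630]]))
E
```

```text
6.425 [466.097  34.506  63.553] [ 0.986 -0.166 -0.   ] [ -4.654 -10.077   6.907] 0.2743526568981432 [-0.093  0.081  2.075 -0.004  0.987  0.076]
```

View pics/w23.png

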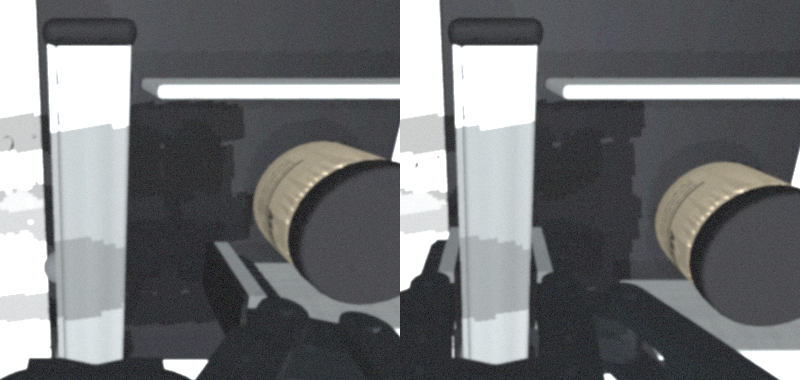

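```bash
python3 -m handwheel '{"translation":[[0.15,0,0],[0.15,0,0],[0.15,0,0],[0.15,0,0],[0.15,0,0],[0.15,0,0]],"yaw":[0,0,0,0,0,0]}';python3 -m handwheel '{"translation":[[0.15,0,0],[0.15,0,0],[0.15,0,0],[0.15,0,0],[0.15,0,0],[0.15,0,0]],"yaw":[0,0,0,0,0,0]}'
```

```text
time_s: 7.22
tool_pos: [467.6, 43.4, 63.5]
eef_rot: [0.764, 0.646, -0.001, 0.001]
ft_force: [-4.1, -9.2, 6.9]
grip_width: 0.278
time_s: 7.98
tool_pos: [469.0, 52.2, 63.5]
eef_rot: [0.764, 0.646, -0.001, 0.001]
ft_force: [-3.9, -9.5, 7.5]
grip_width: 0.277
```

```bash
python3 -m handwheel '{"translation":[[0.13,0,0],[0.13,0,0],[0.13,0,0]],"yaw":[0,0,0]}';python3 -m handwheel '{"translation":[[0.13,0,0]],"yaw":[0]}'
```

```text
time_s: 8.35
tool_pos: [469.7, 56.4, 63.5]
eef_rot: [0.764, 0.646, -0.001, 0.001]
ft_force: [-3.5, -6.5, 7.5]
grip_width: 0.278
time_s: 8.48
tool_pos: [469.9, 57.5, 63.5]
eef_rot: [0.764, 0.646, -0.001, 0.001]
ft_force: [-4.2, -8.8, 7.6]
grip_width: 0.28
```

```bash
python3 -m handwheel '{"translation":[[0.13,0,0]],"yaw":[0]}'
```

```text
time_s: 8.6
tool_pos: [470.1, 58.7, 63.5]
eef_rot: [0.764, 0.646, -0.001, 0.001]
ft_force: [-4.5, -8.9, 7.8]
grip_width: 0.274
```

```bash
python3 -m handwheel '{"translation":[[0.13,0,0]],"yaw":[0]}'
```

```text
time_s: 8.72
tool_pos: [470.3, 60.0, 63.5]
eef_rot: [0.764, 0.646, -0.001, 0.001]
ft_force: [-4.4, -8.5, 7.3]
grip_width: 0.277
```

```bash
python3 -m handwheel '{"translation":[[0.13,0,0]],"yaw":[0]}'
```

```text
time_s: 8.85
tool_pos: [470.6, 61.2, 63.5]
eef_rot: [0.764, 0.646, -0.001, 0.001]
ft_force: [-4.1, -9.9, 7.2]
grip_width: 0.274
```

```bash
python3 -m handwheel '{"translation":[[0.13,0,0]],"yaw":[0]}'
```

```text
time_s: 8.98
tool_pos: [470.8, 62.5, 63.5]
eef_rot: [0.764, 0.646, -0.001, 0.001]
ft_force: [-4.3, -9.8, 6.9]
grip_width: 0.272
```

```bash
python3 -m handwheel '{"translation":[[0.13,0,0]],"yaw":[0]}'
```

```text
time_s: 9.1
tool_pos: [471.0, 63.8, 63.5]
eef_rot: [0.764, 0.646, -0.001, 0.001]
ft_force: [-3.8, -8.8, 8.2]
grip_width: 0.281
```

```bash
python3 -m handwheel '{"translation":[[0.13,0,0]],"yaw":[0]}'
```

```text
time_s: 9.22
tool_pos: [471.2, 65.1, 63.5]
eef_rot: [0.764, 0.646, -0.001, 0.001]
ft_force: [-4.5, -9.8, 7.1]
grip_width: 0.28
```

```bash
python3 -m handwheel '{"translation":[[0.13,0,0]],"yaw":[0]}'
```

```text
time_s: 9.35
tool_pos: [471.4, 66.4, 63.5]
eef_rot: [0.764, 0.646, -0.001, 0.001]
ft_force: [-3.6, -9.7, 7.4]
grip_width: 0.277
```

```bash
python3 shot.py w4
```

```text
9.35 [471.396  66.365  63.515] [ 0.986 -0.166 -0.   ] [-3.561 -9.745  7.388] 0.27693646956439744 [-0.024  0.101  2.053 -0.004  0.989  0.145]
```

View pics/w4.png

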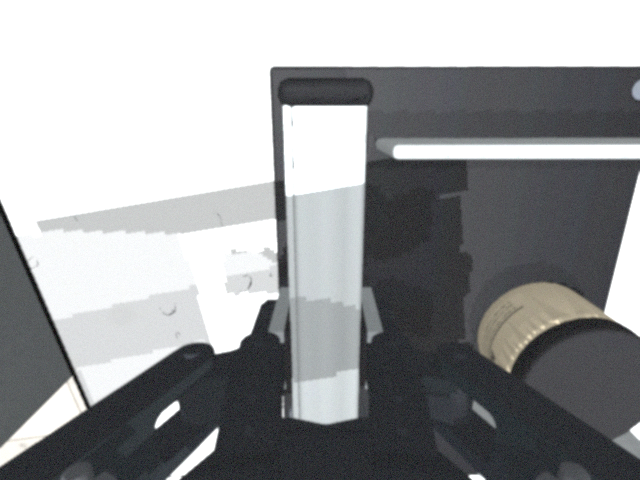

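The tube moves with the jaws without slipping: its cap stays at row 92 and the cream pot has moved down the image. I'll carry on feeling for the click.

```bash
python3 -m handwheel '{"translation":[[0.13,0,0]],"yaw":[0]}'
```

```text
time_s: 9.52
tool_pos: [471.6, 67.7, 63.5]
eef_rot: [0.764, 0.646, -0.001, 0.001]
ft_force: [-3.6, -8.6, 8.3]
grip_width: 0.271
```

```bash
python3 -m handwheel '{"translation":[[0.13,0,0]],"yaw":[0]}'
```

```text
time_s: 9.65
tool_pos: [471.9, 69.0, 63.5]
eef_rot: [0.764, 0.646, -0.001, 0.001]
ft_force: [-4.0, -9.0, 6.4]
grip_width: 0.275
```

```bash
python3 -m handwheel '{"translation":[[0.13,0,0]],"yaw":[0]}'
```

```text
time_s: 9.78
tool_pos: [472.1, 70.4, 63.5]
eef_rot: [0.764, 0.646, -0.001, 0.001]
ft_force: [-4.4, -8.0, 5.8]
grip_width: 0.276
```

```bash
python3 -m handwheel '{"translation":[[0.12,0,0]],"yaw":[0]}'
```

```text
time_s: 9.9
tool_pos: [472.3, 71.7, 63.5]
eef_rot: [0.764, 0.646, -0.001, 0.001]
ft_force: [-3.1, -9.0, 7.5]
grip_width: 0.278
```

```bash
python3 -m handwheel '{"translation":[[0.12,0,0]],"yaw":[0]}'
```

```text
time_s: 10.02
tool_pos: [472.6, 73.1, 63.5]
eef_rot: [0.764, 0.646, -0.001, 0.001]
ft_force: [-2.9, -5.4, 7.4]
grip_width: 0.276
```

```bash
python3 -m handwheel '{"translation":[[0.12,0,0]],"yaw":[0]}'
```

```text
time_s: 10.15
tool_pos: [472.8, 74.4, 63.5]
eef_rot: [0.764, 0.646, -0.001, 0.001]
ft_force: [-3.1, -7.2, 8.8]
grip_width: 0.272
```

```bash
python3 -m handwheel '{"translation":[[0.05,0,0]],"yaw":[0]}'
```

```text
time_s: 10.28
tool_pos: [472.8, 74.8, 63.5]
eef_rot: [0.764, 0.646, -0.001, 0.001]
ft_force: [-3.8, -7.5, 6.9]
grip_width: 0.276
```

```bash
python3 -m handwheel '{"translation":[[0.08,0,0]],"yaw":[0]}'
```

```text
time_s: 10.4
tool_pos: [472.9, 75.4, 63.5]
eef_rot: [0.764, 0.646, -0.001, 0.001]
ft_force: [-3.3, -7.4, 7.3]
grip_width: 0.277
```

```bash
python3 -m handwheel '{"translation":[[0.08,0,0]],"yaw":[0]}'
```

```text
time_s: 10.52
tool_pos: [473.0, 75.9, 63.5]
eef_rot: [0.763, 0.646, -0.001, 0.001]
ft_force: [-4.1, -9.9, 8.3]
grip_width: 0.276
```

Run:
```python
from plant import ctrl
from h import *
a=ctrl.capture("side");b=ctrl.capture("top");pickle.dump((a,b),open("st1.pkl","wb"))
A=cv2.resize(a["color"][180:265,225:330,::-1],(400,324),interpolation=cv2.INTER_CUBIC)
B=cv2.resize(b["color"][210:330,155:305,::-1],(400,320),interpolation=cv2.INTER_CUBIC)
cv2.imwrite("pics/st1.png",np.hstack([A[:320],B]))
```

```text
(no output)
```

View pics/st1.png

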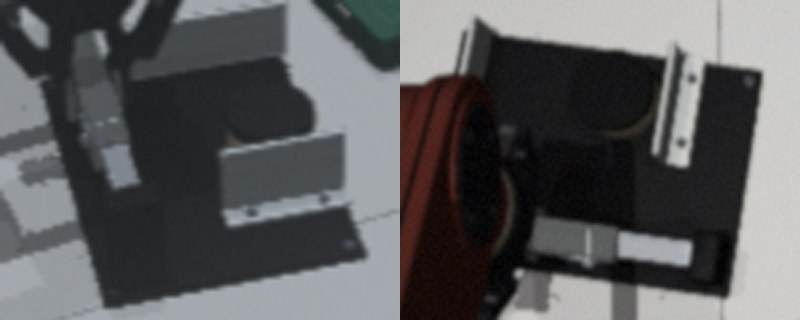

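Run:
```python
from h import *
a,b=pickle.load(open("st1.pkl","rb"));b0=pickle.load(open("top0.pkl","rb"));a0=pickle.load(open("side0.pkl","rb"))
z=lambda i,r:cv2.resize(np.clip(i["color"][r[0]:r[1],r[2]:r[3],::-1]*1.5,0,255).astype(np.uint8),(400,290),interpolation=cv2.INTER_CUBIC)
cv2.imwrite("pics/st1z.png",np.vstack([np.hstack([z(a,(200,238,235,285)),z(b,(285,320,200,270))]),np.hstack([z(a0,(200,238,235,285)),z(b0,(285,320,200,270))])]))
```

```text
(no output)
```

View pics/st1z.png

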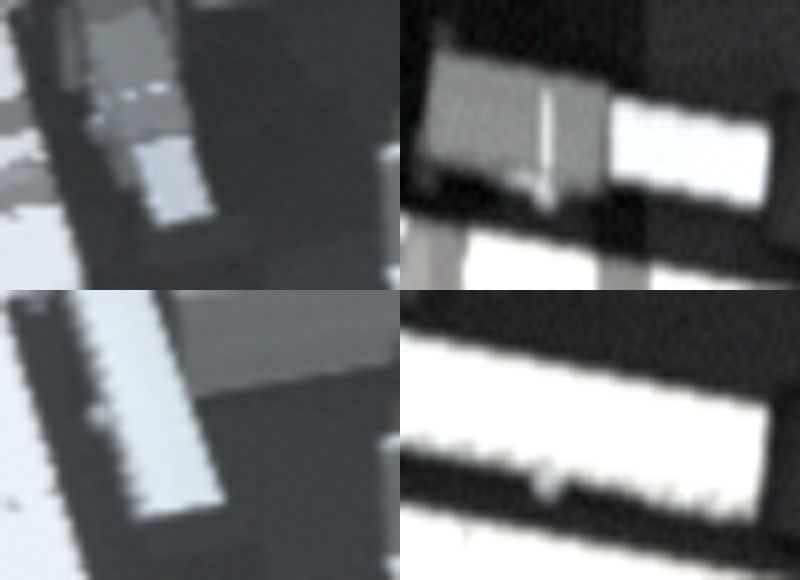

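The button is proud again at its fixed spot: (547,195) in the top crop and (95,125) in the side crop, matching the initial pictures below. The drag also dropped and then rose. I'll release and check.

```bash
python3 -m handwheel '{"translation":[[-0.1,0,0],[0,0,0],[0,0,0],[0,0,0]],"yaw":[0,0,0,0]}' 8.5; python3 -m handwheel '{"translation":[[0,0,-3],[0,0,-5],[0,0,-5],[0,0,0]],"yaw":[0,0,0,0]}'; python3 shot.py w5
```

```text
time_s: 11.12
tool_pos: [473.0, 76.7, 63.2]
eef_rot: [0.764, 0.646, -0.0, -0.0]
ft_force: [0.2, -0.4, -0.5]
grip_width: 0.997
time_s: 11.62
tool_pos: [476.2, 76.7, 198.2]
eef_rot: [0.764, 0.646, 0.004, 0.003]
ft_force: [0.6, -0.7, -0.3]
grip_width: 0.997
11.625 [476.218  76.676 198.242] [ 0.986 -0.166  0.009] [ 0.569 -0.656 -0.326] 0.9967344338789562 [-0.004 -0.086  1.955  0.     1.263  0.163]
```

View pics/w5.png

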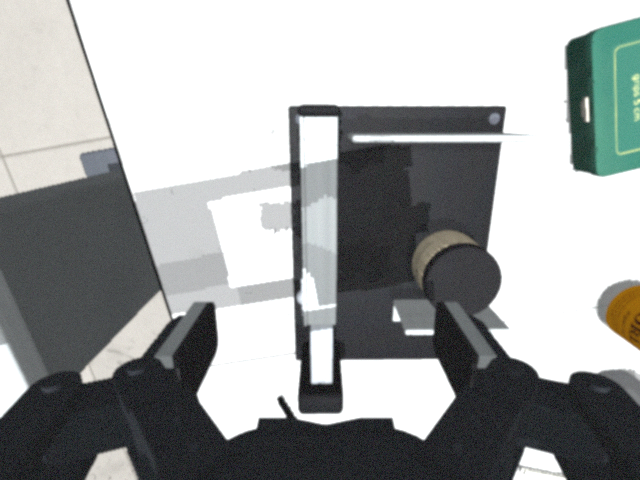

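The wrist view shows the tube extended, the button out at about (303,296), the end plate at row 137, and the cream pot at (455,272). Now I'll measure the gap.

Run:
```python
from h import *
np.set_printoptions(precision=1,suppress=True)
p=pickle.load(open("w5.pkl","rb"));P,q=p["pose"];R=Ro.from_quat(q).as_matrix();M=p["mount"];K=p["K"]
th=np.radians(-9.5);B=np.array([[np.cos(th),np.sin(th)],[-np.sin(th),np.cos(th)]])
# rack origin from button seat (world) 
seat=B.T@np.array([0,0])
w=cloud(p,p["pose"])
g=w[100:330,345:520];H=g[...,2]
e=g[(H>48)&(H<66)]; 
# rack coords rel: use tube axis & button
s0=np.array([466.1,24.1])+0  # tcp when btn at tool(-0.9,.), axis at -0.95 
ey=B[1];ex=B[0]; seat=np.array([466.1,24.1])-0.9*ey-12.95*ex
org=seat-B.T@np.array([-77,-70]);print("origin",org)
rk=(e[:,:2]-org)@B.T
up=rk[:,1]>20;print("plate pts",up.sum(),np.percentile(rk[up],[2,50,98],axis=0))
cr=rk[~up];print("cream+fixed",np.percentile(cr,[2,50,98],axis=0))
def ray(u,v,z):
    d=R@(M[:3,:3]@np.array([(u-K[0,2])/K[0,0],(v-K[1,2])/K[1,1],1]));o=R@M[:3,3]+P
    return o+d*(z-o[2])/d[2]
for n,u,v,z in [("plate inner top L",355,142,57),("plate outer",355,134,57),("lid c",457,274,54),("base tl",290,107,6),("base tr",505,107,6),("btn",300,296,60),("lid top",457,232,54),("lid bottom",457,314,54)]:
    X=ray(u,v,z);print(n,X,B@(X[:2]-org))
m=ctrl=None
```

```text
origin [540.7  81.7]
plate pts 1336 [[-40.4  44.9]
 [ 14.8  47.5]
 [ 70.   49.7]]
cream+fixed [[ 12.  -99.8]
 [ 46.4 -59.5]
 [ 76.6 -33.2]]
plate inner top L [508.4 132.8  57. ] [-40.3  45.1]
plate outer [509.2 138.   57. ] [-40.4  50.4]
lid c [572.2  21.4  54. ] [ 41.  -54.2]
base tl [465.2 165.    6. ] [-88.2  69.7]
base tr [634.6 136.4   6. ] [83.6 69.5]
btn [450.1  26.6  60. ] [-80.2 -69.2]
lid top [574.4  55.4  54. ] [ 37.6 -20.4]
lid bottom [570.  -13.3  54. ] [ 44.6 -88.8]
```

Run:
```python
from h import *
np.set_printoptions(precision=1,suppress=True)
p=pickle.load(open("w5.pkl","rb"));org=np.array([540.7,81.7]);th=np.radians(-9.5);B=np.array([[np.cos(th),np.sin(th)],[-np.sin(th),np.cos(th)]])
for src in ["w5","top"]:
    if src=="w5": w=cloud(p,p["pose"]);col=p["color"]
    else: b=pickle.load(open("st1.pkl","rb"))[1];w=cloud(b);col=b["color"]
    rk=np.dstack([(w[...,:2]-org)@B.T,w[...,2]])
    m=(abs(rk[...,0]-45)<45)&(rk[...,1]>-93)&(rk[...,1]<-10)&(rk[...,2]>47)&(rk[...,2]<60)
    m=cv2.morphologyEx(m.astype(np.uint8),cv2.MORPH_OPEN,np.ones((3,3)))>0
    q=rk[m];print(src,len(q),q.min(0),q.max(0),np.median(q,0),cv2.minEnclosingCircle(q[:,:2].astype(np.float32)))
```

```text
w5 4162 [ 16.5 -89.1  47.1] [ 76.5 -31.4  57. ] [ 46.6 -57.3  54.7] ((46.60548782348633, -61.553775787353516), 30.52660369873047)
top 753 [ 15.8 -91.5  47. ] [ 75.6 -31.9  59.6] [ 45.3 -62.2  54.1] ((45.78818893432617, -61.666996002197266), 30.25501251220703)
```

```bash
python3 -m handwheel '{"translation":[[-5.16,0.83,0],[-5.16,0.83,0],[-5.16,0.83,0],[-5.16,0.83,0],[-5.16,0.83,0],[-5.16,0.83,0],[-5.16,0.83,0],[-5.16,0.83,0],[0,0,0],[0,0,0]],"yaw":[0,0,0,0,0,0,0,0,0,0]}'; python3 shot.py w6
```

```text
time_s: 12.92
tool_pos: [469.1, -340.5, 191.3]
eef_rot: [0.764, 0.645, 0.0, -0.002]
ft_force: [0.1, -0.4, -0.2]
grip_width: 0.999
12.925 [ 469.055 -340.535  191.304] [ 0.986 -0.167 -0.003] [ 0.099 -0.413 -0.169] 0.9991993622307362 [-0.764  0.167  1.707  0.     1.271 -0.597]
```

View pics/w6.png

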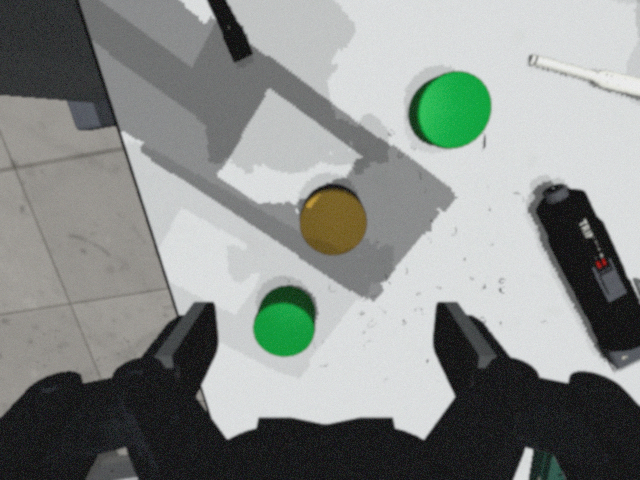

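Run:
```python
from h import *
np.set_printoptions(precision=1,suppress=True)
p=pickle.load(open("w6.pkl","rb"));P,q=p["pose"];R=Ro.from_quat(q).as_matrix();w=cloud(p,p["pose"])
hsv=cv2.cvtColor(p["color"],cv2.COLOR_RGB2HSV)
m=(hsv[...,0]>10)&(hsv[...,0]<25)&(hsv[...,1]>100)&(w[...,2]>30)&(w[...,2]<42)
m=cv2.morphologyEx(m.astype(np.uint8),cv2.MORPH_OPEN,np.ones((3,3)))>0
nl,lab,st,ce=cv2.connectedComponentsWithStats(m.astype(np.uint8))
for i in range(1,nl):
    if st[i,4]>300:
        k=w[lab==i];c=cv2.minEnclosingCircle(k[:,:2].astype(np.float32));print(st[i],np.median(k,0),c,"tool delta",R.T@(np.array([*c[0],25])-P))
```

```text
[ 301  189   65   65 3354] [ 475.2 -340.3   36.8] ((474.9710388183594, -341.560302734375), 25.692907333374023) tool delta [ -0.4   6.5 166.3]
```

Gold lid centred at (333,220), measured 51 mm across and 37 mm high, so it is the right pot. The green pots at (285,322) and (451,110) are clear of the fingers. Descending and grasping.

```bash
python3 -m handwheel '{"translation":[[0,0.65,4.0],[0,0,4.0],[0,0,4.0],[0,0,3.0],[0,0,1.5],[0,0,0],[0,0,0]],"yaw":[0,0,0,0,0,0,0]}' 8.5 30; python3 shot.py w7
```

```text
time_s: 13.85
tool_pos: [477.3, -343.1, 29.8]
eef_rot: [0.763, 0.646, 0.0, 0.001]
ft_force: [0.1, -0.5, 0.8]
grip_width: 0.996
13.85 [ 477.29  -343.121   29.818] [ 0.986 -0.166  0.002] [ 0.093 -0.531  0.797] 0.9960173459632083 [-0.757  0.392  1.773  0.     0.975 -0.591]
```

View pics/w7.png

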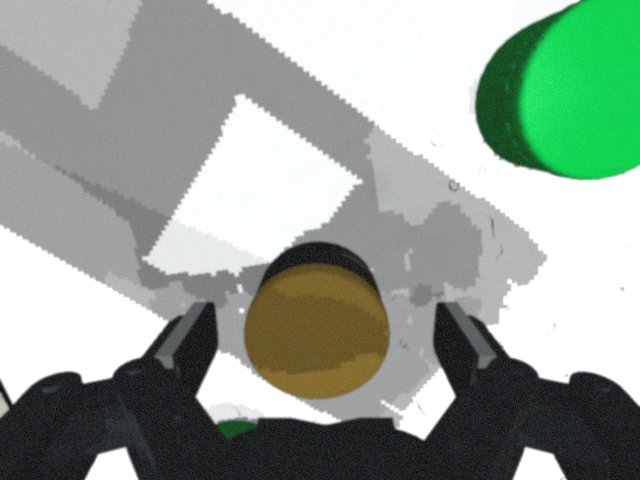

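The pot sits between the fingers, about 2 mm off centre at (317,330). I'll correct that, go down slightly and close.

```bash
python3 -m handwheel '{"translation":[[0.1,-0.2,0.4],[0,0,0],[0,0,0],[0,0,0],[0,0,0],[0,0,0]],"yaw":[0,0,0,0,0,0]}' 0 30; python3 -m handwheel '{"translation":[[0,0,-1.5],[0,0,-4],[0,0,-4],[0,0,-1],[0,0,0]],"yaw":[0,0,0,0,0]}'; python3 shot.py w8
```

```text
time_s: 14.65
tool_pos: [474.5, -341.4, 24.7]
eef_rot: [0.764, 0.646, -0.0, 0.0]
ft_force: [-1.8, 1.4, 5.4]
grip_width: 0.606
time_s: 15.28
tool_pos: [474.7, -341.6, 129.9]
eef_rot: [0.764, 0.646, 0.0, 0.001]
ft_force: [-0.2, 0.5, -1.4]
grip_width: 0.603
15.275 [ 474.741 -341.586  129.87 ] [ 0.986 -0.166  0.001] [-0.245  0.518 -1.411] 0.6028130495390394 [-0.758  0.243  1.743 -0.     1.154 -0.591]
```

View pics/w8.png

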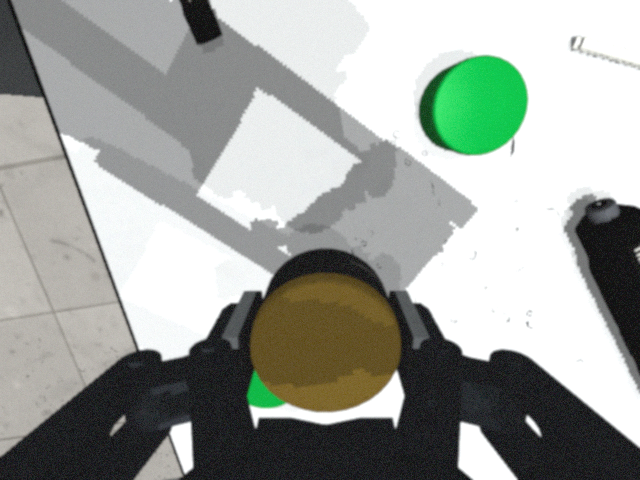

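```bash
python3 -m handwheel '{"translation":[[5.45,0.5,0],[5.45,0.5,0],[5.45,0.5,0],[5.45,0.5,0],[5.45,0.5,0],[5.45,0.5,0],[5.45,0.5,0],[5.45,0.5,0],[0,0,0],[0,0,0],[0,0,0]],"yaw":[0,0,0,0,0,0,0,0,0,0,0]}'; python3 shot.py w9
```

```text
time_s: 16.7
tool_pos: [585.7, 80.6, 128.3]
eef_rot: [0.764, 0.645, -0.001, -0.0]
ft_force: [1.3, 0.0, -0.4]
grip_width: 0.609
16.7 [585.725  80.631 128.294] [ 0.986 -0.168 -0.002] [ 1.284  0.014 -0.423] 0.6090963209856598 [ 0.004  0.261  1.724 -0.     1.158  0.172]
```

View pics/w9.png

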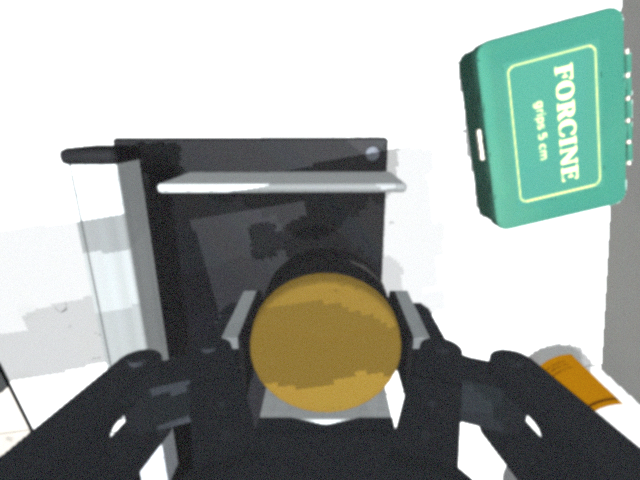

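Run:
```python
from h import *
p=pickle.load(open("w9.pkl","rb"));M=p["mount"];K=p["K"]
for u,v,z in [(280,191,71.3),(280,173,71.3),(385,139,122),(325,340,-12),(325,272,-12),(325,410,-12)]:
    d=M[:3,:3]@np.array([(u-K[0,2])/K[0,0],(v-K[1,2])/K[1,1],1]);o=M[:3,3];print(u,v,(o+d*(z-o[2])/d[2]).round(1))
```

```text
280 191 [ 39.3 -23.   71.3]
280 173 [ 48.6 -22.6  71.3]
385 139 [ 63.3  38.5 122. ]
325 340 [  3.7   0.5 -12. ]
325 272 [ 28.4   0.6 -12. ]
325 410 [-25.1   0.5 -12. ]
```

The gold pot is held upright above the gap, with about 11 mm to the plate and 12 mm to the cream pot. Lowering.

```bash
python3 -m handwheel '{"translation":[[0,0,3],[0,0,3],[0,0,2],[0,0,0.8],[0,0,0],[0,0,0]],"yaw":[0,0,0,0,0,0]}'; python3 shot.py w10
```

```text
time_s: 17.5
tool_pos: [587.4, 81.9, 42.5]
eef_rot: [0.764, 0.646, 0.001, 0.001]
ft_force: [-0.3, 0.2, -0.5]
grip_width: 0.608
17.5 [587.419  81.885  42.523] [ 0.986 -0.166  0.002] [-0.288  0.173 -0.51 ] 0.607824021437633 [ 0.006  0.382  1.756 -0.     1.001  0.173]
```

View pics/w10.png

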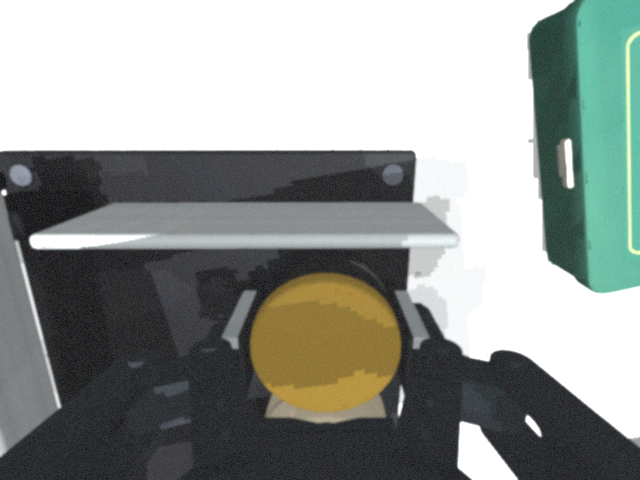

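```bash
python3 -m handwheel '{"translation":[[0,0,0.5],[0,0,0.3],[0,0,0.15],[0,0,0]],"yaw":[0,0,0,0]}'; python3 -m handwheel '{"translation":[[0,0,0.1],[0,0,0.05],[0,0,0]],"yaw":[0,0,0]}'
```

```text
time_s: 18.05
tool_pos: [586.2, 82.0, 31.6]
eef_rot: [0.764, 0.646, -0.0, -0.0]
ft_force: [-1.1, 1.3, 0.2]
grip_width: 0.599
time_s: 18.42
tool_pos: [586.6, 82.1, 30.7]
eef_rot: [0.764, 0.646, 0.0, 0.0]
ft_force: [-1.5, 0.6, 3.5]
grip_width: 0.607
```

Contact felt at the expected height (3.5 N up at z = 30.7). Releasing and retreating.

```bash
python3 -m handwheel '{"translation":[[0,0,0],[0,0,0],[0,0,0],[0,0,0]],"yaw":[0,0,0,0]}' 7.5; python3 -m handwheel '{"translation":[[0,0,-2],[0,0,-4],[0,0,-5],[0,0,-4],[0,0,0],[0,0,0]],"yaw":[0,0,0,0,0,0]}'; python3 shot.py w11
python3 - <<'E'
from plant import ctrl
from h import *
np.set_printoptions(precision=1,suppress=True)
b=ctrl.capture("side");pickle.dump(b,open("s9.pkl","wb"))
cv2.imwrite("pics/s9.png",cv2.resize(np.clip(b["color"][180:265,225:330,::-1]*1.5,0,255).astype(np.uint8),(735,595),interpolation=cv2.INTER_CUBIC))
p=pickle.load(open("w11.pkl","rb"));org=np.array([540.7,81.7]);th=np.radians(-9.5);B=np.array([[np.cos(th),np.sin(th)],[-np.sin(th),np.cos(th)]])
w=cloud(p,p["pose"]);rk=np.dstack([(w[...,:2]-org)@B.T,w[...,2]])
hsv=cv2.cvtColor(p["color"],cv2.COLOR_RGB2HSV)
m=(hsv[...,0]>10)&(hsv[...,0]<25)&(hsv[...,1]>100)&(w[...,2]>36)&(w[...,2]<50)
m=cv2.morphologyEx(m.astype(np.uint8),cv2.MORPH_OPEN,np.ones((3,3)))>0
q=rk[m];print("gold",np.median(q,0),cv2.minEnclosingCircle(q[:,:2].astype(np.float32)))
A=np.c_[q[:,:2],np.ones(len(q))];print("lid slope",np.linalg.lstsq(A,q[:,2],rcond=None)[0])
E
```

```text
time_s: 18.92
tool_pos: [586.4, 81.9, 30.2]
eef_rot: [0.764, 0.646, -0.0, -0.0]
ft_force: [-0.7, 0.1, 0.1]
grip_width: 0.88
time_s: 19.68
tool_pos: [586.3, 82.0, 180.9]
eef_rot: [0.764, 0.646, 0.0, 0.0]
ft_force: [-0.5, 0.1, 0.7]
grip_width: 0.874
19.675 [586.33  81.98 180.93] [ 0.986 -0.166  0.001] [-0.48   0.069  0.685] 0.874382790358453 [0.006 0.203 1.687 0.    1.251 0.173]
gold [49.1  5.7 42.8] ((122.94608306884766, -31.469894409179688), 112.21111297607422)
lid slope [-0. -0. 43.]
```

View pics/w11.png

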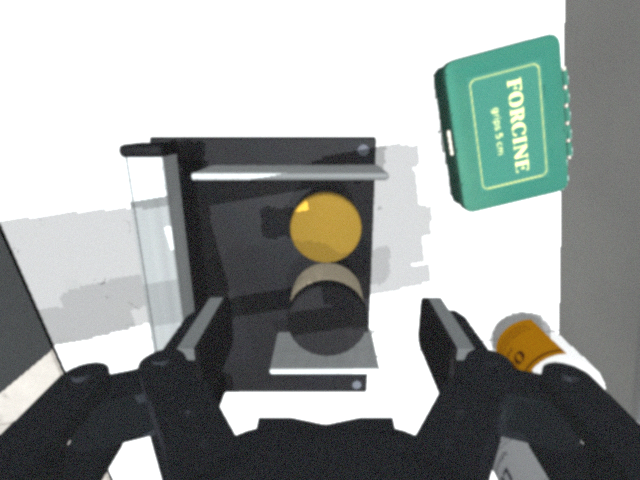

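View pics/s9.png

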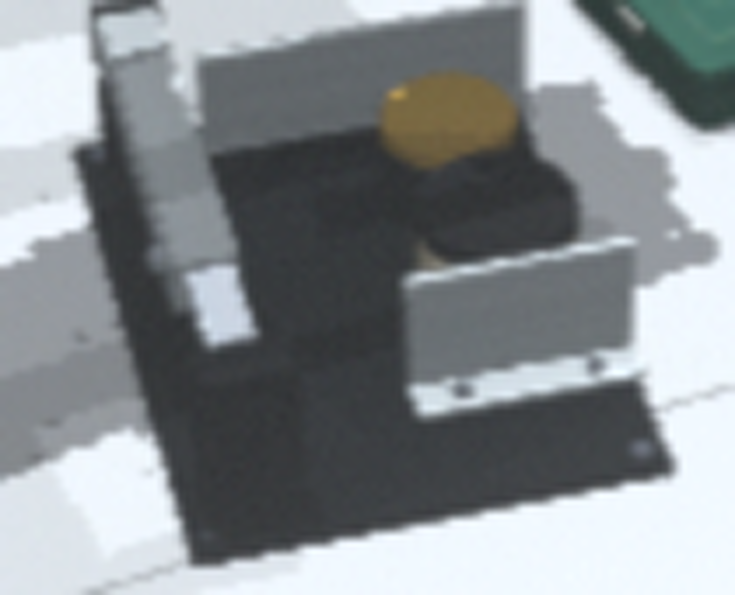

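The gold pot stands level in the gap at rack (47,6): lid at (326,228) in the wrist view, height 42.8 mm, slope 0. The cream pot hasn't moved. One closer look at the button before handing in.

```bash
python3 -m handwheel '{"translation":[[-2.5,-5.5,0],[-2.5,-5.5,0],[0,0,0],[0,0,0]],"yaw":[0,0,0,0]}'; python3 shot.py w12
python3 - <<'E'
from h import *
np.set_printoptions(precision=1,suppress=True)
p=pickle.load(open("w12.pkl","rb"));org=np.array([540.7,81.7]);th=np.radians(-9.5);B=np.array([[np.cos(th),np.sin(th)],[-np.sin(th),np.cos(th)]])
# project button seat & tip
P,q=p["pose"];R=Ro.from_quat(q).as_matrix();M=p["mount"];K=p["K"]
for pt in [(-77,-70,60),(-83,-70,60)]:
    X=np.array([*(org+B.T@np.array(pt[:2])),pt[2]]);t=R.T@(X-P);c=np.linalg.inv(M)@np.append(t,1);u=K@c[:3]/c[2];print(pt,u[:2])
u0=int(u[0]);v0=int(u[1]);c=p["color"][max(v0-50,0):v0+50,max(u0-60,0):u0+60,::-1]
cv2.imwrite("pics/w12z.png",cv2.resize(np.clip(c*1.5,0,255).astype(np.uint8),None,fx=5,fy=5,interpolation=cv2.INTER_CUBIC))
E
```

```text
time_s: 20.27
tool_pos: [469.8, 50.9, 180.1]
eef_rot: [0.764, 0.646, 0.0, 0.0]
ft_force: [1.2, -0.3, 0.4]
grip_width: 0.876
20.275 [469.819  50.886 180.123] [ 0.986 -0.167  0.   ] [ 1.208 -0.257  0.446] 0.8757682102899085 [-0.059 -0.083  1.989  0.     1.236  0.108]
(-77, -70, 60) [307.  273.7]
(-83, -70, 60) [298.4 273.8]
```

View pics/w12z.png

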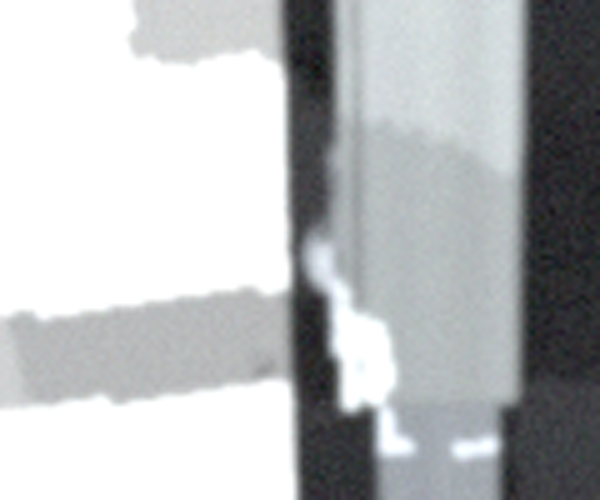

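The button dome stands about 4.6 mm proud of the steel plate at (315,258) in this crop, so it is fully out. The jaws are clear of everything.

Run:
```python
from plant import ctrl
print(ctrl.close_job())
```

```text
the job is handed in; nothing more can be done
None
```

The tube is extended to the next hole with the button out, the gold-lidded pot stands upright between the cream pot and the end plate, and the job is handed in. It took about 20 s of the 54 s.

**Tube:** I pinched it and the button with 25 N set as the grip force and slid it out at 10–12 mm/s. At about 50 mm the drag fell and then rose again, and I stopped there. That dip was small, so I did not rely on it alone. The camera pictures settled it: the button stands proud at its fixed spot in the side, top and final wrist views. The end plate measures about 53 mm out.

**Gold pot:** It stands level, with its lid at 43 mm, at about rack (47, 6) mm. That is about 39 mm from the end plate. I placed it with a 3.5 N touch.

**Bystanders:** The cream pot showed no sign of moving. The hair clips were never near the fingers, but I did not re-measure them at the end.

**Robot:** The gripper was clear of everything at hand-in. The highest wrist force I read was about 16 N.

**Failed checks:** My automatic circle fit of the lid in the last wrist picture failed because it caught other orange pixels. I used the median of those pixels and the picture instead. One move call was also refused because a turn was too large, and I sent it again.

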